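# Load the round sensor housings into their leak-test seats

## Robot

A 7-joint arm with a two-finger parallel gripper is mounted at the origin on the work surface. World frame = base frame: x ahead of the robot, y to its left, z up, the work surface at z = 0. Lengths are in mm, angles in rad, forces in N, time in s.
With the tool pointing down it reaches from about 425 to 875 mm from the base axis. Payload 9.9 kg.
Tool frame: the origin (TCP) lies at the very end of the fingers, on their centre line; the grasp point (between the pads) lies 19 mm behind it; z points along the fingers, y is the direction in which the jaws open and shut (so a half turn about z gives the same grasp; the last joint's range is limited). The gripper opens to 85 mm and grips with 20 to 120 N. Pads are 22 mm wide; open, the fingers measure 114 mm over their backs; the gripper's body (76 mm by 85 mm) begins 54 mm behind the grasp point. The pads swing forward as they close: fully open they stand 13 mm farther back than shut.
Start: joints at [1.183, 0.576, 0.025, 1.437, -0.015, 1.129, -0.057], TCP at [201.93, -644.091, 231.289] pointing down, gripper open.
Joint ranges: [-2.76, 2.76], [-0.34, 2.15], [-1.52, 1.57], [0.19, 2.46], [-1.09, 4.23], [0.17, 1.99], [-2.82, 2.82]. Speed limits (rad/s): [2.22, 2.22, 3.01, 3.01, 3.14, 3.14, 3.14].

## Interface

Orientations are given as a unit quaternion [w, x, y, z].
In Python, from cell import readout, vision, order gives the robot as it stands.
- The arm moves only by the shell command python3 -m pendant 'ROWS' [OPENING]. ROWS is JSON, a list of rows, each an object of numbers: "tx", "ty", "tz": the shift along the tool's x, y, z in mm; "ax", "ay", "az": the turn, a rotation vector about the tool's x, y, z in rad. A call has 1 to 8 rows; each row shifts and turns the commanded pose from where the row before left it, along the tool's axes as they then stand; what a row does not reach is not made up. A row lasts 1/8 s, in which the tool goes at most 62.5 mm and 10.7 degrees, less where a joint would pass 70% of its speed; a pose out of reach is approached as far as the arm can. A call is refused whole if a number of a shift passes 62.5 or a number of a turn 0.188, either way. A call with a gripper value outside its range is refused whole. OPENING is the finger opening in mm, from 0 to 85.4, set as the call begins (- or left out, the last holds). The fingers move at their own pace and stop on an object; the grip force is fixed at half the most. Time passes only in rows, so rows that do not move let the fingers close. It gives the time, the measured TCP pose, the force and the opening at its end, in the units of the state.
- readout.state(): the state, without advancing time (a new reading comes with each control period).
- vision.grab_frame(name): name is "side" or "top"; returns a dict with "color" (400x640x3 uint8, blue, green, red), "fx", "fy", "cx", "cy" (pixels), "extrinsics" (4x4, takes a point from camera to world coordinates). Camera axes: x right, y up, looking along -z (the intrinsics and any distortion apply to the point x, -y, -z); pixel columns grow to the right and rows downward; lengths in mm; the calibration is good to about 2 mm. A picture is of the moment at which its call begins. There is no depth.
- order.hand_in(): hands the job in, once; it reports no verdict.
The state is a dict: "time": time; "q": joint angles; "qd": joint speeds; "joint_efforts": joint torques, N m; "eef_pos": TCP position; "tool_rot": TCP orientation; "wrist_force": force on the tool from outside, world axes, zero at the start; "torque": the same for the moment, N m; "opening": finger opening in mm.
Only numpy, scipy, OpenCV 4.12 (cv2) and the standard library are available. Lean on these libraries where they do the work, as an engineer would, in place of code of your own. Each camera call takes 0.05 s, during which the arm holds its last target.

## Task

Load the leak-test seats: pick out the three round sensor housings and set each one down gently, upright, in the dish that is made for its size (largest housing in the largest dish, and so on), flat on the rubber and inside the rim. Do it in order of size, the largest first and the smallest last, letting go of each before you take the next. Leave the square and oblong housings, the pin block and the quartz window where they are.

Things in the scene. Friction and masses are not known exactly. Their poses are not given: they have to be found in the camera images.
- large_mid (a point): the large round sensor housing, loose: an upright steel cylinder 54 mm in diameter and 48 mm tall with a 15 mm wide dark connector stub on top, 60 mm tall over all (two hair-thin pins stand 3 mm higher). The point is on its axis, 30 mm above its underside; z is up along the axis
- medium_mid (a point): the medium round sensor housing, loose: an upright steel cylinder 40 mm in diameter and 48 mm tall with a 15 mm wide dark connector stub on top, 60 mm tall over all (two hair-thin pins stand 3 mm higher). The point is on its axis, 30 mm above its underside; z is up along the axis
- small_mid (a point): the small round sensor housing, loose: an upright steel cylinder 26 mm in diameter and 48 mm tall with a 15 mm wide dark connector stub on top, 60 mm tall over all (two hair-thin pins stand 3 mm higher). The point is on its axis, 30 mm above its underside; z is up along the axis
- seat_large_floor (a point): leak-test seat for the large housing, fixed to the table: a round aluminium dish 78 mm across outside with a black rubber floor 70 mm across, 10 mm above the table, and a rim 4 mm thick that stands 3 mm above the floor. The point is the centre of the floor's surface; z is up
- seat_medium_floor (a point): leak-test seat for the medium housing, fixed to the table: a round aluminium dish 64 mm across outside with a black rubber floor 56 mm across, 10 mm above the table, and a rim 4 mm thick that stands 3 mm above the floor. The point is the centre of the floor's surface; z is up
- seat_small_floor (a point): leak-test seat for the small housing, fixed to the table: a round aluminium dish 50 mm across outside with a black rubber floor 42 mm across, 10 mm above the table, and a rim 4 mm thick that stands 3 mm above the floor. The point is the centre of the floor's surface; z is up
- square_mid (a point): the square sensor housing, loose, not part of the job: an upright steel block, 36 x 36 mm square seen from above, 48 mm tall with the same connector stub, 60 mm tall over all. The point is on its vertical centre line, 30 mm above its underside
- oblong_mid (a point): the oblong sensor housing, loose, not part of the job: an upright steel block, 52 mm (its x) by 26 mm (its y) oblong seen from above, 48 mm tall with the same connector stub, 60 mm tall over all. The point is on its vertical centre line, 30 mm above its underside
- pin_block_mid (a point): gold-plated connector pin block, loose bystander: 62 mm (its x) by 24 by 18 mm with two rows of 8 mm pins on top. The point is the block's centre, 9 mm above the table
- quartz_mid (a point): small quartz window in a thin silver square frame, loose bystander: 50 x 50 x 8 mm, lying flat. The point is its centre, 4 mm above the table

How it is judged:
By the outcome, as a careful person would: the job done as asked, in the order asked, and still so for the second after the job is handed in, with the robot touching nothing.
It also fails if it takes over 80 s, if anything falls off the work surface, if the arm or the gripper's body presses on something with over 40 N, if the wrist force passes 120 N, or if a joint passes its speed limit or range.

## Working session

There is one attempt and no reset: what is moved stays moved. The work goes in short steps, Python scripts to look and compute and a shell command to move; the robot and the scene stay as the last step left them, time stands still between calls to the robot, and variables do not carry over. Pictures are saved under pics/ and viewed, and the job is handed in when it is done.

```bash
ls; mkdir -p pics; python3 - <<'E'
from cell import readout, vision
import cv2, numpy as np
np.set_printoptions(precision=4,suppress=True)
for n in("side","top"):
    f=vision.grab_frame(n); cv2.imwrite(f"pics/{n}0.png",f["color"])
    print(n,{k:v for k,v in f.items() if k not in("color",)})
print(readout.state())
E
```

```text
pics
side {'fx': 482.8222695992944, 'fy': 482.8222695992944, 'cx': 312.3371871751165, 'cy': 194.2069338639279, 'extrinsics': array([[ -0.8591,   0.2864,  -0.4242,  42.0778],
       [ -0.5116,  -0.4589,   0.7264, 928.0145],
       [  0.0133,   0.8411,   0.5408, 722.1054],
       [  0.    ,   0.    ,   0.    ,   1.    ]])}
top {'fx': 440.6261287749326, 'fy': 440.6261287749326, 'cx': 323.07032200526095, 'cy': 196.34860031202538, 'extrinsics': array([[   0.0088,    0.9873,   -0.1589,  372.8982],
       [  -1.    ,    0.0083,   -0.0039,   -9.1031],
       [  -0.0026,    0.1589,    0.9873, 1312.8106],
       [   0.    ,    0.    ,    0.    ,    1.    ]])}
{'time': 0.1, 'q': array([ 1.1832,  0.5764,  0.0248,  1.4378, -0.015 ,  1.129 , -0.0565]), 'qd': array([ 0.0012, -0.0018,  0.0007, -0.0014,  0.0002, -0.0006,  0.0001]), 'joint_efforts': array([  0.0067, -76.73  ,   2.2582, -28.6605,   0.0159,   0.0087,
        -0.    ]), 'eef_pos': array([ 201.8495, -643.687 ,  230.558 ]), 'tool_rot': array([-0.0007,  0.9885,  0.1513, -0.0001]), 'wrist_force': array([ 0.1454, -0.384 , -0.3367]), 'torque': array([-0.0192,  0.0068,  0.0333]), 'opening': 85.78715360706444}
```

View pics/side0.png

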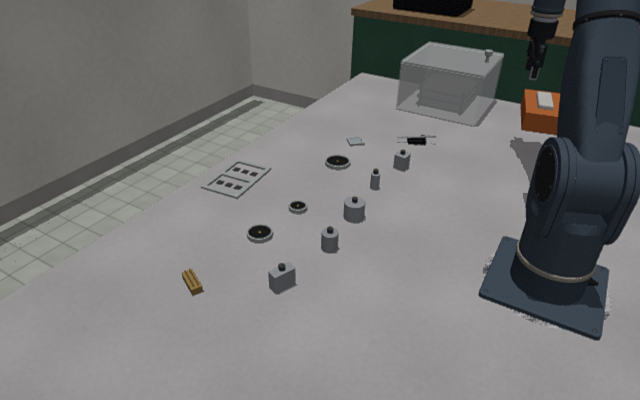

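View pics/top0.png

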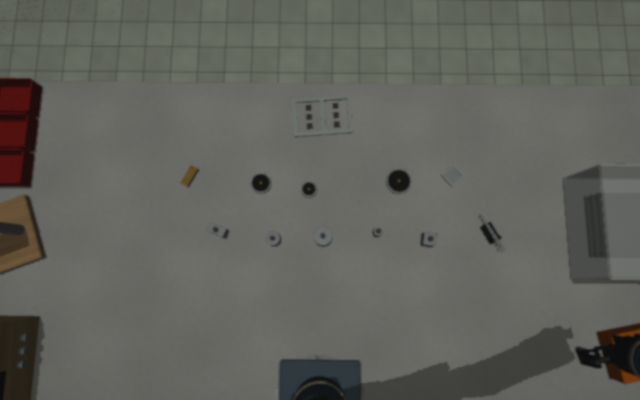

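The side view shows the row of housings: oblong (282,277), medium (330,239), large (354,209), small (375,180) and square (402,160). The dishes are medium (260,232), small (298,206) and large (338,161). The top view shows the same row at v≈235 and the dishes at v≈185. I'll zoom in on both.

```bash
python3 - <<'E'
import cv2
t=cv2.imread("pics/top0.png")[160:260,170:470]; s=cv2.imread("pics/side0.png")[140:300,230:430]
t=cv2.convertScaleAbs(cv2.resize(t,(780,260),interpolation=cv2.INTER_CUBIC),alpha=1.7)
cv2.imwrite("pics/topz.png",t);cv2.imwrite("pics/sidez.png",cv2.resize(s,(740,592),interpolation=cv2.INTER_CUBIC))
E
```

```text
(no output)
```

View pics/topz.png

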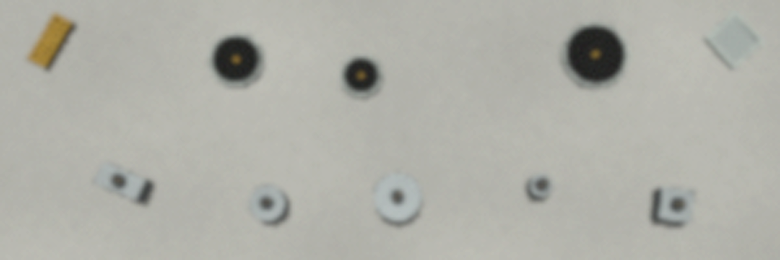

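View pics/sidez.png

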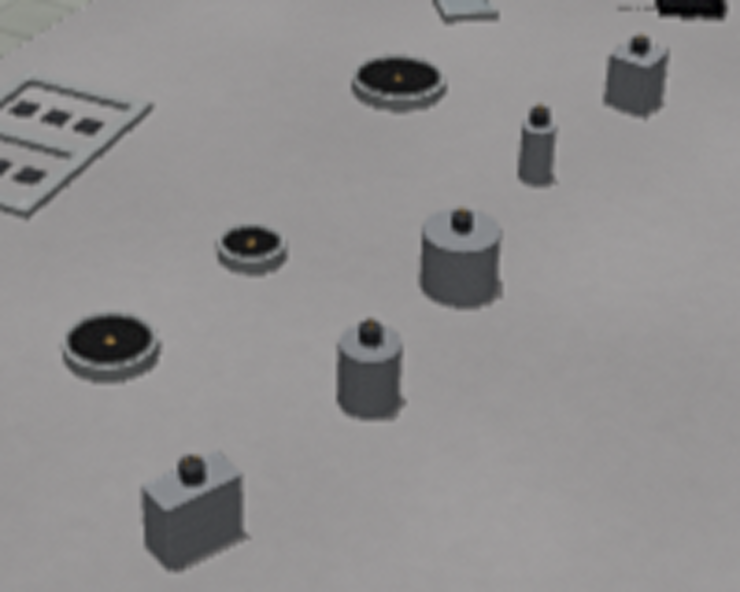

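```bash
cat > h.py <<'E'
import cv2, numpy as np
from cell import readout, vision
np.set_printoptions(precision=2,suppress=True)
def ray(f,u,v):
    E=f["extrinsics"]; d=E[:3,:3]@np.array([(u-f["cx"])/f["fx"],-(v-f["cy"])/f["fy"],-1]); return E[:3,3],d
def plane(f,u,v,z):
    o,d=ray(f,u,v); return o+d*(z-o[2])/d[2]
def tri(r1,r2):
    A=[];b=[]
    M=np.zeros((3,3));w=np.zeros(3)
    for o,d in(r1,r2):
        d=d/np.linalg.norm(d);P=np.eye(3)-np.outer(d,d);M+=P;w+=P@o
    p=np.linalg.solve(M,w)
    e=[np.linalg.norm((np.eye(3)-np.outer(d/np.linalg.norm(d),d/np.linalg.norm(d)))@(p-o)) for o,d in(r1,r2)]
    return p,max(e)
def proj(f,p):
    E=f["extrinsics"]; c=E[:3,:3].T@(np.asarray(p)-E[:3,3]); return f["cx"]-f["fx"]*c[0]/c[2], f["cy"]+f["fy"]*c[1]/c[2]
def darkc(f,u,v,r,thr):
    # soft-weighted dark centroid in window around (u,v)
    g=cv2.cvtColor(f["color"],cv2.COLOR_BGR2GRAY).astype(float)
    u0,v0=int(round(u)),int(round(v)); w=g[v0-r:v0+r+1,u0-r:u0+r+1]
    W=np.clip(thr-w,0,None); m=(W>0).astype(np.uint8)
    n,l,s,c=cv2.connectedComponentsWithStats(m)
    k=1+np.argmin([np.hypot(*(c[i]-r))-0.05*s[i,4] for i in range(1,n)]); W=W*(l==k)
    y,x=np.mgrid[-r:r+1,-r:r+1]; return u0+(W*x).sum()/W.sum(), v0+(W*y).sum()/W.sum(), s[k,4]
E
python3 - <<'E'
from h import *
T=vision.grab_frame("top");S=vision.grab_frame("side")
g=cv2.cvtColor(T["color"],cv2.COLOR_BGR2GRAY)
for nm,(u,v) in dict(large=(323,236),small=(377,232)).items(): print(nm); print(g[v-9:v+10,u-9:u+10])
I=dict(large=((323,236),(354.5,200)),medium=((273,238),(330,230.5)),small=((378,231),(376,171.5)),square=((430,239),(403,152.5)),oblong=((216,230),(282,267)))
for k,(t,s) in I.items():
    a=darkc(T,*t,5,110);b=darkc(S,*s,5,75)
    print(k,a,b,plane(T,a[0],a[1],58),plane(S,b[0],b[1],56),*tri(ray(T,*a[:2]),ray(S,*b[:2])))
D=dict(L=((398,181),(338,161)),M=((261,183),(260,232)),S=((309,188),(298,206)))
for k,(t,s) in D.items():
    a=darkc(T,*t,14,75);b=darkc(S,*s,13,75)
    print(k,a,b,plane(T,a[0],a[1],10),plane(S,b[0],b[1],10),*tri(ray(T,*a[:2]),ray(S,*b[:2])))
E
```

```text
large
[[106 104 102 102 103 105 107 106 106 105 105 105 102 101 102 103 105 104
  104]
 [105 103 102 101 104 105 107 107 107 107 106 105 104 104 103 102 103 103
  104]
 [103 102 103 105 106 107 108 108 107 106 106 106 106 106 105 103 101 103
  104]
 [102 102 105 107 108 108 107 107 106 105 106 106 106 107 106 105 103 104
  104]
 [101 104 106 107 108 107 107 105 104 104 105 107 107 106 107 106 104 104
  104]
 [101 105 107 108 108 107 102  97  95  96 100 104 107 108 107 107 105 103
  103]
 [101 106 108 108 107 104  95  83  74  77  88 100 106 107 107 106 105 103
  102]
 [105 106 107 108 105 100  87  69  60  63  76  92 103 107 107 106 106 103
  102]
 [107 108 108 108 105  98  82  62  53  54  67  86 102 106 107 107 106 104
  101]
 [106 108 109 108 106 100  87  66  55  53  66  87 101 107 107 108 106 103
  100]
 [106 108 107 107 107 104  94  77  62  62  75  92 104 107 109 108 105 100
   97]
 [104 107 107 107 108 108 102  93  83  83  92 101 106 108 109 108 104  97
   95]
 [103 105 106 108 109 109 108 105 101 100 104 107 108 109 108 106 101  94
   95]
 [ 99  98 104 108 110 110 110 109 109 109
[... 3315 characters left out ...]
0872303), np.int32(410)) (np.float64(337.15417647873664), np.float64(160.11123424296994), np.int32(160)) [ 633.03 -230.74   10.  ] [ 635.04 -235.04   10.  ] [ 632.5  -230.21   12.97] 0.07151521397399968
M (np.float64(260.31479596557784), np.float64(182.35347459979644), np.int32(267)) (np.float64(259.13538748832866), np.float64(231.27015250544662), np.int32(216)) [623.7  185.41  10.  ] [625.19 183.08  10.  ] [623.41 185.17  12.02] 0.11361205542771681
S (np.float64(308.4771676834905), np.float64(188.46940284710666), np.int32(150)) (np.float64(297.31565727044375), np.float64(204.82500697739326), np.int32(84)) [606.2   40.11  10.  ] [607.8  36.9  10. ] [605.78  40.03  12.51] 0.028278119730053907
```

```bash
python3 - <<'E'
from h import *
T=vision.grab_frame("top");S=vision.grab_frame("side")
I=dict(large=((323,236),(354.5,200)),medium=((273,238),(330,230.5)),small=((378,230),(376,171.5)))
for k,(t,s) in I.items():
    a=darkc(T,*t,4,76);b=darkc(S,*s,5,75)
    print(k,np.array(a),np.array(b),plane(T,a[0],a[1],58),plane(S,b[0],b[1],56),*tri(ray(T,*a[:2]),ray(S,*b[:2])))
E
python3 -m pendant '[{"az":0.152,"tx":25,"ty":-25},{"az":0.152,"tx":25,"ty":-25},{"tx":30,"ty":-40},{"tx":40,"ty":-40},{"tx":40,"ty":-40},{"tx":40,"ty":-40}]' 85
```

```text
large [322.43 235.39  15.  ] [354.24 199.91  30.  ] [462.4   -3.28  58.  ] [461.76   0.32  56.  ] [463.    -3.15  53.57] 0.30454684606573773
medium [272.07 237.68  18.  ] [329.51 230.36  37.  ] [454.68 139.8   58.  ] [453.06 143.81  56.  ] [454.94 140.36  53.05] 0.06734396959811881
small [377.89 230.62  19.  ] [375.27 171.51  21.  ] [ 477.33 -161.12   58.  ] [ 476.4  -158.34   56.  ] [ 477.68 -161.59   54.01] 0.02104654339784284validation failed for argument at $[0]...
```

```bash
python3 -m pendant '[{"tx":25,"ty":-25,"tz":0,"ax":0,"ay":0,"az":0.152},{"tx":25,"ty":-25,"tz":0,"ax":0,"ay":0,"az":0.152}]' 85; python3 -m pendant --help
```

```text
time: 0.55
eef_pos: [239.0, -583.6, 231.1]
tool_rot: [-0.0, 1.0, -0.003, -0.0]
wrist_force: [0.4, 0.1, 0.7]
opening: 85.1invalid input: not JSON, or not a number
```

```bash
python3 -m pendant '[{"tx":37,"ty":-42,"tz":0,"ax":0,"ay":0,"az":0},{"tx":37,"ty":-42,"tz":0,"ax":0,"ay":0,"az":0},{"tx":37,"ty":-42,"tz":0,"ax":0,"ay":0,"az":0},{"tx":37,"ty":-42,"tz":0,"ax":0,"ay":0,"az":0},{"tx":37,"ty":-42,"tz":0,"ax":0,"ay":0,"az":0},{"tx":37,"ty":-42,"tz":0,"ax":0,"ay":0,"az":0},{"tx":0,"ty":-45,"tz":0,"ax":0,"ay":0,"az":0},{"tx":0,"ty":-45,"tz":0,"ax":0,"ay":0,"az":0}]'
```

```text
time: 1.55
eef_pos: [461.6, -240.6, 231.1]
tool_rot: [-0.0, 1.0, 0.0, -0.0]
wrist_force: [1.0, -0.2, -0.6]
opening: 84.9
```

```bash
python3 -m pendant '[{"tx":0,"ty":-45,"tz":10,"ax":0,"ay":0,"az":0},{"tx":0,"ty":-45,"tz":20,"ax":0,"ay":0,"az":0},{"tx":0,"ty":-45,"tz":20,"ax":0,"ay":0,"az":0},{"tx":0,"ty":-45,"tz":20,"ax":0,"ay":0,"az":0},{"tx":0,"ty":-40,"tz":20,"ax":0,"ay":0,"az":0},{"tx":0,"ty":0,"tz":0,"ax":0,"ay":0,"az":0},{"tx":0,"ty":0,"tz":0,"ax":0,"ay":0,"az":0}]'
```

```text
time: 2.42
eef_pos: [461.5, -22.8, 141.5]
tool_rot: [0.0, 1.0, -0.0, 0.0]
wrist_force: [-0.5, -0.3, 0.5]
opening: 85.2
```

```bash
python3 -m pendant '[{"tx":1,"ty":-20.5,"tz":0,"ax":0,"ay":0,"az":0},{"tx":0,"ty":0,"tz":30,"ax":0,"ay":0,"az":0},{"tx":0,"ty":0,"tz":25,"ax":0,"ay":0,"az":0},{"tx":0,"ty":0,"tz":0,"ax":0,"ay":0,"az":0}]'
python3 - <<'E'
from h import *
for n,(u,v) in dict(top=(322,235),side=(354,200)).items():
    f=vision.grab_frame(n); c=f["color"][v-60:v+60,u-60:u+60]; cv2.imwrite(f"pics/{n}1.png",cv2.convertScaleAbs(cv2.resize(c,(480,480),interpolation=cv2.INTER_CUBIC),alpha=1.4))
a,b=[cv2.imread(f"pics/{n}1.png") for n in("top","side")]; cv2.imwrite("pics/g1.png",cv2.resize(cv2.hconcat([a,b]),(800,400)))
E
```

```text
time: 2.92
eef_pos: [461.7, -3.2, 85.7]
tool_rot: [0.0, 1.0, -0.001, -0.001]
wrist_force: [0.2, 0.5, -0.7]
opening: 85.3
```

View pics/g1.png

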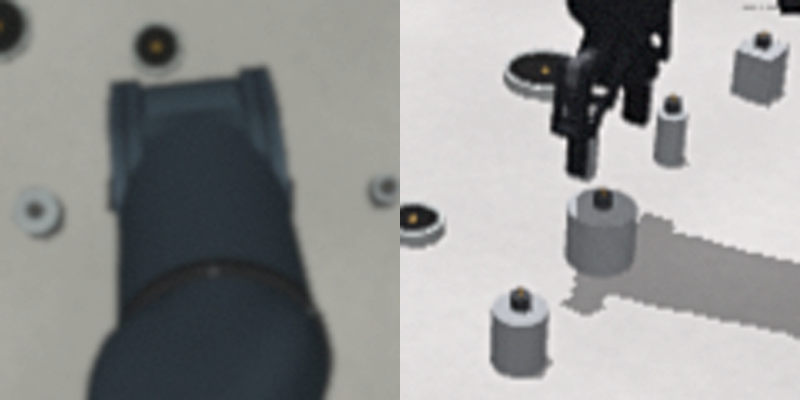

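```bash
python3 - <<'E'
from h import *
f=vision.grab_frame("side")
for p in [(462,-3,97),(462,-3,60),(462,39,97),(462,-46,97)]:
    u,v=proj(f,p); print(p,u,v,(u-294)*3.333+400,(v-140)*3.333)
E
```

```text
(462, -3, 97) 355.7617343205854 185.40079250369413 605.8518604905112 151.32084141481255
(462, -3, 60) 354.84855403879504 197.93858908125532 602.8082306113039 193.10931740782397
(462, 39, 97) 347.9725832358331 193.17872230495104 579.8906199250317 177.24468144240183
(462, -46, 97) 363.3339693393007 177.83946627271627 631.0901198078893 126.11894108696332
```

The side view shows the open fingers straddling the large housing: near tip at about (580,175), far tip at (640,120), stub at (602,195). The tips and stub fall within a few crop pixels of where I projected them. Descending.

```bash
python3 -m pendant '[{"tx":0,"ty":0,"tz":20,"ax":0,"ay":0,"az":0},{"tx":0,"ty":0,"tz":20,"ax":0,"ay":0,"az":0},{"tx":0,"ty":0,"tz":20,"ax":0,"ay":0,"az":0},{"tx":0,"ty":0,"tz":14,"ax":0,"ay":0,"az":0},{"tx":0,"ty":0,"tz":0,"ax":0,"ay":0,"az":0},{"tx":0,"ty":0,"tz":0,"ax":0,"ay":0,"az":0}]'
```

```text
time: 3.82
eef_pos: [462.8, -1.9, 12.9]
tool_rot: [-0.0, 1.0, -0.0, 0.0]
wrist_force: [-0.5, -0.2, 1.0]
opening: 85.2
```

```bash
python3 -m pendant '[{"tx":0,"ty":0,"tz":0,"ax":0,"ay":0,"az":0},{"tx":0,"ty":0,"tz":0,"ax":0,"ay":0,"az":0},{"tx":0,"ty":0,"tz":0,"ax":0,"ay":0,"az":0},{"tx":0,"ty":0,"tz":0,"ax":0,"ay":0,"az":0},{"tx":0,"ty":0,"tz":0,"ax":0,"ay":0,"az":0},{"tx":0,"ty":0,"tz":0,"ax":0,"ay":0,"az":0},{"tx":0,"ty":0,"tz":0,"ax":0,"ay":0,"az":0},{"tx":0,"ty":0,"tz":0,"ax":0,"ay":0,"az":0}]' 45
```

```text
time: 4.82
eef_pos: [462.7, -2.2, 13.1]
tool_rot: [0.0, 1.0, -0.0, 0.001]
wrist_force: [-1.7, -2.5, 11.5]
opening: 52.8
```

```bash
python3 -m pendant '[{"tx":0,"ty":0,"tz":-8,"ax":0,"ay":0,"az":0},{"tx":0,"ty":0,"tz":-15,"ax":0,"ay":0,"az":0},{"tx":0,"ty":0,"tz":-25,"ax":0,"ay":0,"az":0},{"tx":0,"ty":0,"tz":-30,"ax":0,"ay":0,"az":0},{"tx":0,"ty":0,"tz":-25,"ax":0,"ay":0,"az":0},{"tx":0,"ty":0,"tz":0,"ax":0,"ay":0,"az":0},{"tx":0,"ty":0,"tz":0,"ax":0,"ay":0,"az":0}]'
python3 - <<'E'
from h import *
f=vision.grab_frame("side");c=f["color"][100:260,270:430]
cv2.imwrite("pics/g2.png",cv2.convertScaleAbs(cv2.resize(c,(560,560),interpolation=cv2.INTER_CUBIC),alpha=1.4))
E
```

```text
time: 5.7
eef_pos: [461.8, -1.8, 114.7]
tool_rot: [-0.0, 1.0, -0.0, -0.0]
wrist_force: [0.1, -0.2, -4.1]
opening: 52.5
```

View pics/g2.png

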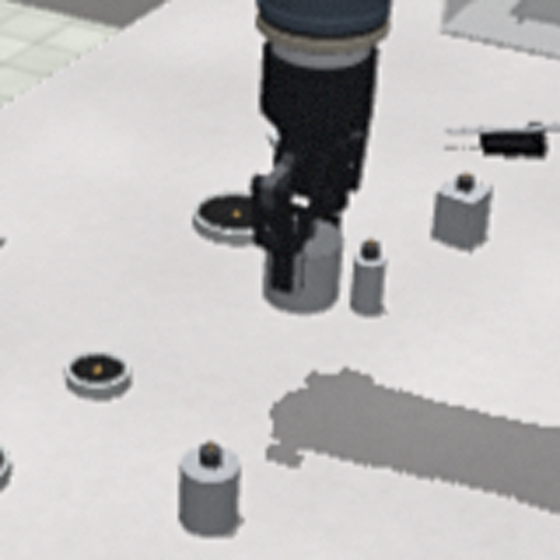

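The large housing is held upright at crop (302,265), with a weight reading of about 4 N and the opening at 52.5 mm. Carrying it to the large dish.

```bash
python3 -m pendant '[{"tx":20,"ty":25,"tz":0,"ax":0,"ay":0,"az":0},{"tx":25,"ty":35,"tz":0,"ax":0,"ay":0,"az":0},{"tx":28,"ty":35,"tz":0,"ax":0,"ay":0,"az":0},{"tx":28,"ty":35,"tz":0,"ax":0,"ay":0,"az":0},{"tx":28,"ty":40,"tz":0,"ax":0,"ay":0,"az":0},{"tx":25,"ty":35,"tz":0,"ax":0,"ay":0,"az":0},{"tx":18,"ty":25,"tz":0,"ax":0,"ay":0,"az":0},{"tx":0,"ty":0,"tz":0,"ax":0,"ay":0,"az":0}]'
python3 -m pendant '[{"tx":0,"ty":0,"tz":20,"ax":0,"ay":0,"az":0},{"tx":0,"ty":0,"tz":20,"ax":0,"ay":0,"az":0},{"tx":0,"ty":0,"tz":15,"ax":0,"ay":0,"az":0},{"tx":0,"ty":0,"tz":0,"ax":0,"ay":0,"az":0},{"tx":0,"ty":0,"tz":0,"ax":0,"ay":0,"az":0}]'
python3 - <<'E'
from h import *
f=vision.grab_frame("side");c=f["color"][80:220,270:410]
cv2.imwrite("pics/g3.png",cv2.convertScaleAbs(cv2.resize(c,(560,560),interpolation=cv2.INTER_CUBIC),alpha=1.4))
E
```

```text
time: 6.75
eef_pos: [634.0, -234.5, 112.9]
tool_rot: [0.0, 1.0, -0.002, -0.001]
wrist_force: [-0.2, -0.1, -4.1]
opening: 52.8
time: 7.38
eef_pos: [634.6, -231.8, 60.7]
tool_rot: [0.0, 1.0, -0.0, 0.0]
wrist_force: [0.2, 1.1, -3.5]
opening: 52.6
```

View pics/g3.png

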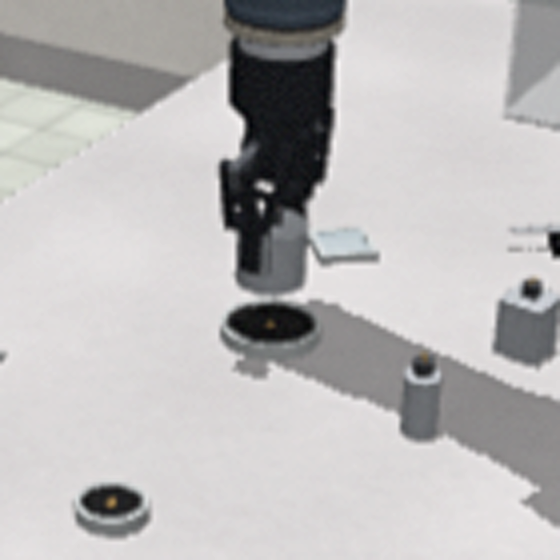

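The housing hangs over the large dish, both centred on column 270 of the crop. Lowering slowly.

```bash
python3 -m pendant '[{"tx":0,"ty":0,"tz":14,"ax":0,"ay":0,"az":0},{"tx":0,"ty":0,"tz":12,"ax":0,"ay":0,"az":0},{"tx":0,"ty":0,"tz":6,"ax":0,"ay":0,"az":0},{"tx":0,"ty":0,"tz":3,"ax":0,"ay":0,"az":0},{"tx":0,"ty":0,"tz":0,"ax":0,"ay":0,"az":0},{"tx":0,"ty":0,"tz":0,"ax":0,"ay":0,"az":0}]'
```

```text
time: 8.18
eef_pos: [634.6, -231.9, 25.6]
tool_rot: [0.0, 1.0, -0.0, 0.0]
wrist_force: [0.2, 0.0, -3.7]
opening: 52.5
```

```bash
python3 -m pendant '[{"tx":0,"ty":0,"tz":1,"ax":0,"ay":0,"az":0},{"tx":0,"ty":0,"tz":1,"ax":0,"ay":0,"az":0},{"tx":0,"ty":0,"tz":0,"ax":0,"ay":0,"az":0}]'
```

```text
time: 8.55
eef_pos: [634.4, -231.9, 23.4]
tool_rot: [0.0, 1.0, -0.0, 0.0]
wrist_force: [0.8, -0.6, -2.9]
opening: 52.8
```

```bash
python3 -m pendant '[{"tx":0,"ty":0,"tz":0.5,"ax":0,"ay":0,"az":0},{"tx":0,"ty":0,"tz":0,"ax":0,"ay":0,"az":0},{"tx":0,"ty":0,"tz":0,"ax":0,"ay":0,"az":0}]'
```

```text
time: 8.93
eef_pos: [634.4, -231.9, 23.3]
tool_rot: [0.0, 1.0, -0.0, 0.0]
wrist_force: [-2.2, 2.0, 5.5]
opening: 53.1
```

```bash
python3 -m pendant '[{"tx":0,"ty":0,"tz":0,"ax":0,"ay":0,"az":0},{"tx":0,"ty":0,"tz":0,"ax":0,"ay":0,"az":0},{"tx":0,"ty":0,"tz":0,"ax":0,"ay":0,"az":0},{"tx":0,"ty":0,"tz":0,"ax":0,"ay":0,"az":0},{"tx":0,"ty":0,"tz":0,"ax":0,"ay":0,"az":0},{"tx":0,"ty":0,"tz":0,"ax":0,"ay":0,"az":0}]' 85
python3 -m pendant '[{"tx":0,"ty":0,"tz":-15,"ax":0,"ay":0,"az":0},{"tx":0,"ty":0,"tz":-30,"ax":0,"ay":0,"az":0},{"tx":0,"ty":0,"tz":-30,"ax":0,"ay":0,"az":0},{"tx":0,"ty":0,"tz":-30,"ax":0,"ay":0,"az":0},{"tx":-20,"ty":-40,"tz":0,"ax":0,"ay":0,"az":0},{"tx":-30,"ty":-50,"tz":0,"ax":0,"ay":0,"az":0},{"tx":-30,"ty":-60,"tz":0,"ax":0,"ay":0,"az":0},{"tx":-30,"ty":-60,"tz":0,"ax":0,"ay":0,"az":0}]'
python3 - <<'E'
from h import *
f=vision.grab_frame("side");c=f["color"][100:240,270:410];t=vision.grab_frame("top")["color"][140:250,300:440]
cv2.imwrite("pics/g4.png",cv2.convertScaleAbs(cv2.hconcat([cv2.resize(c,(400,400),interpolation=cv2.INTER_CUBIC),cv2.resize(t,(400,400),interpolation=cv2.INTER_CUBIC)]),alpha=1.4))
E
```

```text
time: 9.68
eef_pos: [634.3, -231.8, 22.8]
tool_rot: [-0.0, 1.0, -0.0, -0.0]
wrist_force: [0.2, 0.1, 0.3]
opening: 84.9
time: 10.68
eef_pos: [527.9, -28.4, 129.0]
tool_rot: [-0.0, 1.0, -0.0, 0.001]
wrist_force: [0.4, 1.2, 0.4]
opening: 85.0
```

View pics/g4.png

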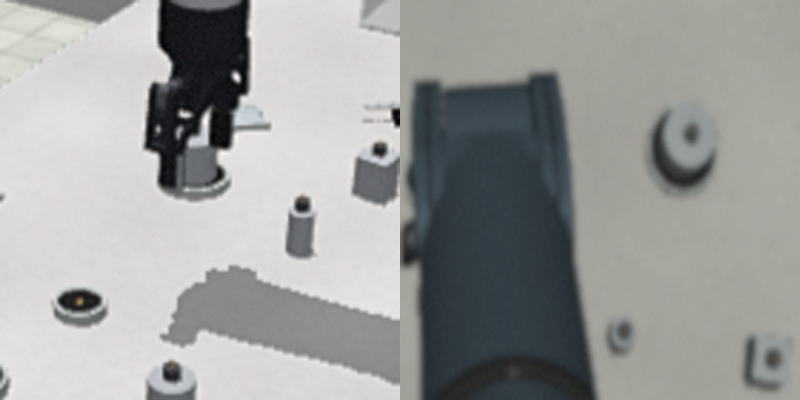

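In the side view the large housing stands inside its dish, crop (200,175). In the top view it sits over the dark floor with the expected parallax lean. Next is the medium one.

```bash
python3 -m pendant '[{"tx":-20,"ty":-40,"tz":0,"ax":0,"ay":0,"az":0},{"tx":-20,"ty":-45,"tz":0,"ax":0,"ay":0,"az":0},{"tx":-20,"ty":-45,"tz":0,"ax":0,"ay":0,"az":0},{"tx":-10,"ty":-32.5,"tz":10,"ax":0,"ay":0,"az":0},{"tx":0,"ty":0,"tz":20,"ax":0,"ay":0,"az":0},{"tx":0,"ty":0,"tz":10,"ax":0,"ay":0,"az":0},{"tx":0,"ty":0,"tz":0,"ax":0,"ay":0,"az":0},{"tx":0,"ty":0,"tz":0,"ax":0,"ay":0,"az":0}]'
python3 - <<'E'
from h import *
f=vision.grab_frame("side");c=f["color"][160:280,270:390]
cv2.imwrite("pics/g5.png",cv2.convertScaleAbs(cv2.resize(c,(480,480),interpolation=cv2.INTER_CUBIC),alpha=1.4))
S=f
# large now in dish
b=darkc(f,337.5,140,6,75);print(b)
print([proj(f,p) for p in[(454,141,60),(454,184,100),(454,98,100)]])
E
```

```text
time: 11.78
eef_pos: [459.0, 132.0, 88.4]
tool_rot: [-0.0, 1.0, -0.001, 0.0]
wrist_force: [0.7, -0.3, -0.2]
opening: 84.9
(np.float64(337.94458874458877), np.float64(139.95030303030302), np.int32(168))
[(np.float64(329.80176739472427), np.float64(228.19392390878306)), (np.float64(320.82358461099295), np.float64(223.51614014903157)), (np.float64(339.41725049172874), np.float64(204.76828278358317))]
```

View pics/g5.png

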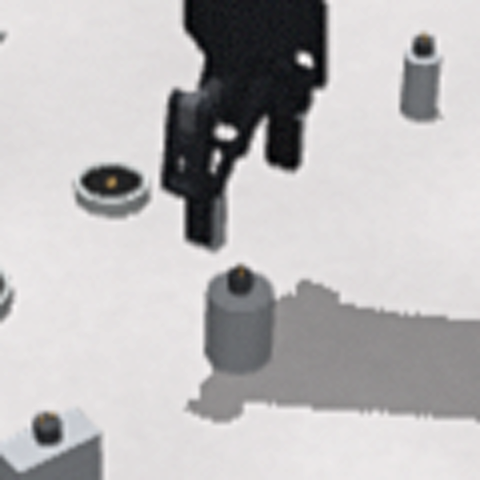

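The fingers stand over the medium housing, stub at crop (240,278), but 9 mm short in y because the motion got clipped. I'll correct this and descend.

```bash
python3 -m pendant '[{"tx":-5,"ty":-9,"tz":0,"ax":0,"ay":0,"az":0},{"tx":0,"ty":0,"tz":0,"ax":0,"ay":0,"az":0},{"tx":0,"ty":0,"tz":0,"ax":0,"ay":0,"az":0}]'
```

```text
time: 12.2
eef_pos: [453.4, 141.7, 87.9]
tool_rot: [-0.0, 1.0, 0.0, 0.0]
wrist_force: [0.3, -0.5, 0.3]
opening: 85.1
```

```bash
python3 -m pendant '[{"tx":0,"ty":0,"tz":20,"ax":0,"ay":0,"az":0},{"tx":0,"ty":0,"tz":20,"ax":0,"ay":0,"az":0},{"tx":0,"ty":0,"tz":20,"ax":0,"ay":0,"az":0},{"tx":0,"ty":0,"tz":15,"ax":0,"ay":0,"az":0},{"tx":0,"ty":0,"tz":0,"ax":0,"ay":0,"az":0},{"tx":0,"ty":0,"tz":0,"ax":0,"ay":0,"az":0}]'
```

```text
time: 12.95
eef_pos: [453.7, 141.5, 13.2]
tool_rot: [-0.0, 1.0, -0.0, 0.0]
wrist_force: [-0.0, 0.3, 0.2]
opening: 84.9
```

```bash
python3 -m pendant '[{"tx":0,"ty":0,"tz":0,"ax":0,"ay":0,"az":0},{"tx":0,"ty":0,"tz":0,"ax":0,"ay":0,"az":0},{"tx":0,"ty":0,"tz":0,"ax":0,"ay":0,"az":0},{"tx":0,"ty":0,"tz":0,"ax":0,"ay":0,"az":0},{"tx":0,"ty":0,"tz":0,"ax":0,"ay":0,"az":0},{"tx":0,"ty":0,"tz":0,"ax":0,"ay":0,"az":0},{"tx":0,"ty":0,"tz":0,"ax":0,"ay":0,"az":0},{"tx":0,"ty":0,"tz":0,"ax":0,"ay":0,"az":0}]' 31
python3 -m pendant '[{"tx":0,"ty":0,"tz":-8,"ax":0,"ay":0,"az":0},{"tx":0,"ty":0,"tz":-15,"ax":0,"ay":0,"az":0},{"tx":0,"ty":0,"tz":-25,"ax":0,"ay":0,"az":0},{"tx":0,"ty":0,"tz":-30,"ax":0,"ay":0,"az":0},{"tx":0,"ty":0,"tz":-25,"ax":0,"ay":0,"az":0},{"tx":0,"ty":0,"tz":0,"ax":0,"ay":0,"az":0},{"tx":0,"ty":0,"tz":0,"ax":0,"ay":0,"az":0}]'
python3 - <<'E'
from h import *
f=vision.grab_frame("side");c=f["color"][140:280,240:380]
cv2.imwrite("pics/g6.png",cv2.convertScaleAbs(cv2.resize(c,(480,480),interpolation=cv2.INTER_CUBIC),alpha=1.4))
cv2.imwrite("pics/g6b.png",cv2.convertScaleAbs(cv2.resize(f["color"][110:180,300:420],(720,420),interpolation=cv2.INTER_CUBIC),alpha=1.4))
E
```

```text
time: 13.95
eef_pos: [453.7, 141.5, 13.4]
tool_rot: [-0.0, 1.0, -0.0, 0.0]
wrist_force: [-2.2, -0.8, 8.2]
opening: 38.7
time: 14.82
eef_pos: [453.1, 141.4, 115.5]
tool_rot: [0.0, 1.0, -0.0, -0.0]
wrist_force: [0.4, -1.0, -2.1]
opening: 38.8
```

View pics/g6.png

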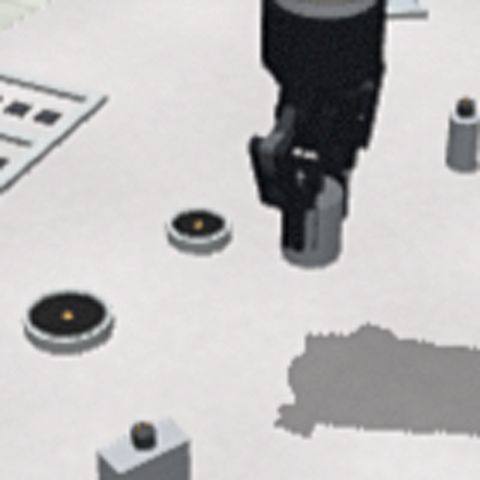

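View pics/g6b.png

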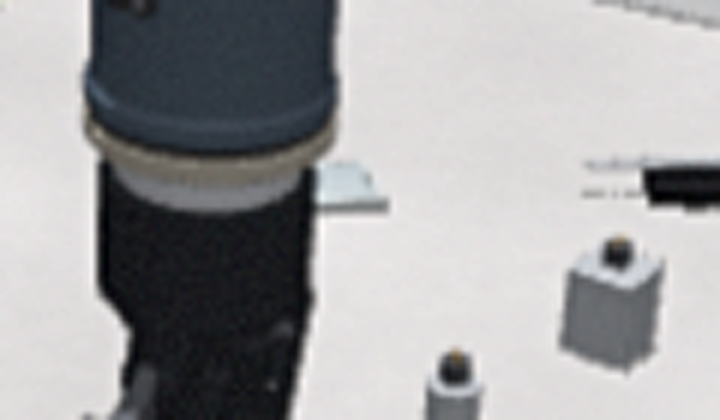

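The medium housing is held upright at crop (312,220); the opening is 38.8 mm and the weight about 2 N. Carrying it over (the large dish is hidden behind the arm for now).

```bash
python3 -m pendant '[{"tx":20,"ty":-5,"tz":0,"ax":0,"ay":0,"az":0},{"tx":30,"ty":-8,"tz":0,"ax":0,"ay":0,"az":0},{"tx":35,"ty":-9,"tz":0,"ax":0,"ay":0,"az":0},{"tx":35,"ty":-9,"tz":0,"ax":0,"ay":0,"az":0},{"tx":30,"ty":-7.5,"tz":0,"ax":0,"ay":0,"az":0},{"tx":20.5,"ty":-5,"tz":0,"ax":0,"ay":0,"az":0},{"tx":0,"ty":0,"tz":0,"ax":0,"ay":0,"az":0}]'
python3 -m pendant '[{"tx":0,"ty":0,"tz":20,"ax":0,"ay":0,"az":0},{"tx":0,"ty":0,"tz":20,"ax":0,"ay":0,"az":0},{"tx":0,"ty":0,"tz":15,"ax":0,"ay":0,"az":0},{"tx":0,"ty":0,"tz":0,"ax":0,"ay":0,"az":0},{"tx":0,"ty":0,"tz":0,"ax":0,"ay":0,"az":0}]'
python3 - <<'E'
from h import *
f=vision.grab_frame("side");c=f["color"][120:260,200:410]
cv2.imwrite("pics/g7.png",cv2.convertScaleAbs(cv2.resize(c,(780,520),interpolation=cv2.INTER_CUBIC),alpha=1.4))
E
```

```text
time: 15.75
eef_pos: [624.3, 185.0, 113.9]
tool_rot: [0.0, 1.0, -0.0, -0.001]
wrist_force: [-0.5, -0.2, -2.4]
opening: 38.6
time: 16.38
eef_pos: [624.2, 185.0, 61.3]
tool_rot: [-0.0, 1.0, -0.0, 0.0]
wrist_force: [0.5, -0.3, -2.2]
opening: 38.6
```

View pics/g7.png

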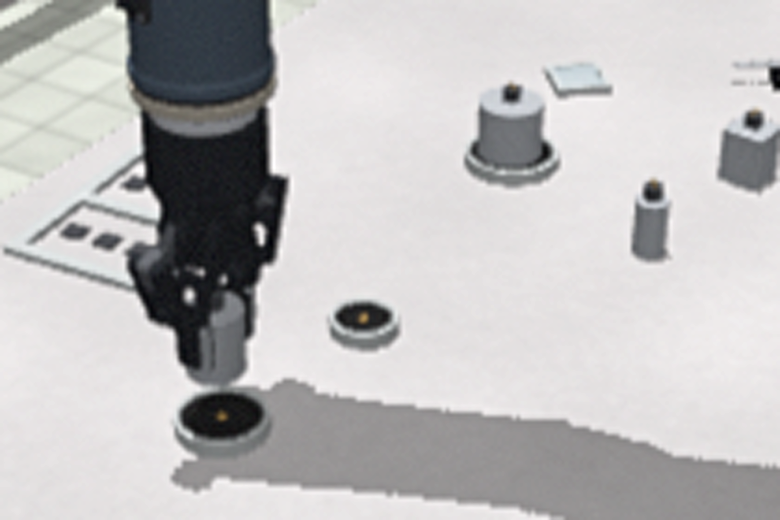

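```bash
python3 - <<'E'
from h import *
f=vision.grab_frame("side")
for p in [(624,185,58),(624,185,98),(624,185,10),(633.5,-232,58)]:
    u,v=proj(f,p); print(p,u,v,(u-200)*780/210,(v-120)*520/140)
g=cv2.cvtColor(f["color"],cv2.COLOR_BGR2GRAY)
for v in (212,214,216,218,220,222): print(v,g[v,245:275])
print(darkc(f,259,232,12,75))
E
```

```text
(624, 185, 58) 258.1269034989623 215.67313769553436 215.89992728185996 355.35736858341335
(624, 185, 98) 257.31293221930235 201.63547643615314 212.87660538598018 303.2174839057117
(624, 185, 10) 259.06399682669723 231.83414857133036 219.3805596420183 415.38398040779845
(633.5, -232, 58) 337.7827673047633 146.62675653049018 511.76456427483515 98.89938139896354
212 [166 163  99  27  12  21  15  18  34  75  73  61  63  80  79  78  74  76
  72  67  90 148 173 171 167 166 165 165 165 166]
214 [165 161 100  25  14  17  16  19  31  66  76  66  55  79  78  76  76  74
  72  67  77 130 167 166 164 165 166 166 166 165]
216 [166 166 143  46  10  14  14  17  27  55  77  68  56  79  79  76  75  74
  72  67  79 133 170 167 165 167 167 167 167 167]
218 [164 167 167 146  98  44  30  22  32  62  76  67  62  79  79  76  76  74
  72  65  80 133 171 169 166 166 167 167 169 169]
220 [165 165 166 169 163  96  69  71  75  78  75  72  79  79  79  76  74  73
  67  72 106 154 171 169 168 167 167 167 167 169]
222 [165 165 166 166 168 164 139 105  82  78  76  77  78  78  77  78  85  99
 128 151 173 175 172 170 168 168 168 169 168 158]
(np.float64(259.46597633136093), np.float64(231.4409154194222), np.int32(233))
```

The large housing stands centred in its dish, both on crop column 511. The held medium housing projects within about 1 px (2 mm) of its dish centre, so I'm lowering it.

```bash
python3 -m pendant '[{"tx":0,"ty":0,"tz":14,"ax":0,"ay":0,"az":0},{"tx":0,"ty":0,"tz":12,"ax":0,"ay":0,"az":0},{"tx":0,"ty":0,"tz":6,"ax":0,"ay":0,"az":0},{"tx":0,"ty":0,"tz":3,"ax":0,"ay":0,"az":0},{"tx":0,"ty":0,"tz":1,"ax":0,"ay":0,"az":0},{"tx":0,"ty":0,"tz":0,"ax":0,"ay":0,"az":0},{"tx":0,"ty":0,"tz":0,"ax":0,"ay":0,"az":0}]'
```

```text
time: 17.35
eef_pos: [624.2, 185.0, 25.1]
tool_rot: [-0.0, 1.0, -0.0, 0.0]
wrist_force: [-0.2, -0.6, -0.7]
opening: 38.5
```

```bash
python3 -m pendant '[{"tx":0,"ty":0,"tz":1,"ax":0,"ay":0,"az":0},{"tx":0,"ty":0,"tz":0.5,"ax":0,"ay":0,"az":0},{"tx":0,"ty":0,"tz":0,"ax":0,"ay":0,"az":0},{"tx":0,"ty":0,"tz":0,"ax":0,"ay":0,"az":0}]'
```

```text
time: 17.85
eef_pos: [624.0, 185.0, 23.5]
tool_rot: [-0.0, 1.0, -0.0, 0.0]
wrist_force: [-1.3, -0.6, 4.1]
opening: 38.6
```

```bash
python3 -m pendant '[{"tx":0,"ty":0,"tz":0,"ax":0,"ay":0,"az":0},{"tx":0,"ty":0,"tz":0,"ax":0,"ay":0,"az":0},{"tx":0,"ty":0,"tz":0,"ax":0,"ay":0,"az":0},{"tx":0,"ty":0,"tz":0,"ax":0,"ay":0,"az":0},{"tx":0,"ty":0,"tz":0,"ax":0,"ay":0,"az":0},{"tx":0,"ty":0,"tz":0,"ax":0,"ay":0,"az":0},{"tx":0,"ty":0,"tz":0,"ax":0,"ay":0,"az":0}]' 85
python3 -m pendant '[{"tx":0,"ty":0,"tz":-15,"ax":0,"ay":0,"az":0},{"tx":0,"ty":0,"tz":-30,"ax":0,"ay":0,"az":0},{"tx":0,"ty":0,"tz":-30,"ax":0,"ay":0,"az":0},{"tx":0,"ty":0,"tz":-30,"ax":0,"ay":0,"az":0},{"tx":-12,"ty":25,"tz":0,"ax":0,"ay":0,"az":0},{"tx":-15,"ty":35,"tz":0,"ax":0,"ay":0,"az":0},{"tx":-15,"ty":35,"tz":0,"ax":0,"ay":0,"az":0},{"tx":-15,"ty":35,"tz":0,"ax":0,"ay":0,"az":0}]'
python3 -m pendant '[{"tx":-15,"ty":35,"tz":0,"ax":0,"ay":0,"az":0},{"tx":-15,"ty":35,"tz":0,"ax":0,"ay":0,"az":0},{"tx":-15,"ty":35,"tz":0,"ax":0,"ay":0,"az":0},{"tx":-15,"ty":35,"tz":0,"ax":0,"ay":0,"az":0},{"tx":-15,"ty":35,"tz":0,"ax":0,"ay":0,"az":0},{"tx":-15,"ty":35,"tz":0,"ax":0,"ay":0,"az":0},{"tx":0,"ty":0,"tz":0,"ax":0,"ay":0,"az":0},{"tx":0,"ty":0,"tz":0,"ax":0,"ay":0,"az":0}]'
python3 - <<'E'
from h import *
f=vision.grab_frame("side");c=f["color"][120:260,200:410]
cv2.imwrite("pics/g8.png",cv2.convertScaleAbs(cv2.resize(c,(780,520),interpolation=cv2.INTER_CUBIC),alpha=1.4))
b=darkc(f,376,171.5,5,75);print(b,plane(f,b[0],b[1],56))
E
```

```text
time: 18.73
eef_pos: [624.0, 185.0, 23.3]
tool_rot: [-0.0, 1.0, -0.0, -0.0]
wrist_force: [-0.9, 0.4, 0.3]
opening: 85.3
time: 19.73
eef_pos: [566.7, 53.9, 129.5]
tool_rot: [-0.0, 1.0, -0.0, 0.001]
wrist_force: [0.6, -0.3, 0.5]
opening: 84.9
time: 20.72
eef_pos: [477.5, -154.6, 129.0]
tool_rot: [-0.0, 1.0, -0.0, 0.001]
wrist_force: [0.5, 0.3, 0.7]
opening: 85.2
(np.float64(375.2572062084257), np.float64(171.50332594235033), np.int32(29)) [ 476.44 -158.39   56.  ]
```

View pics/g8.png

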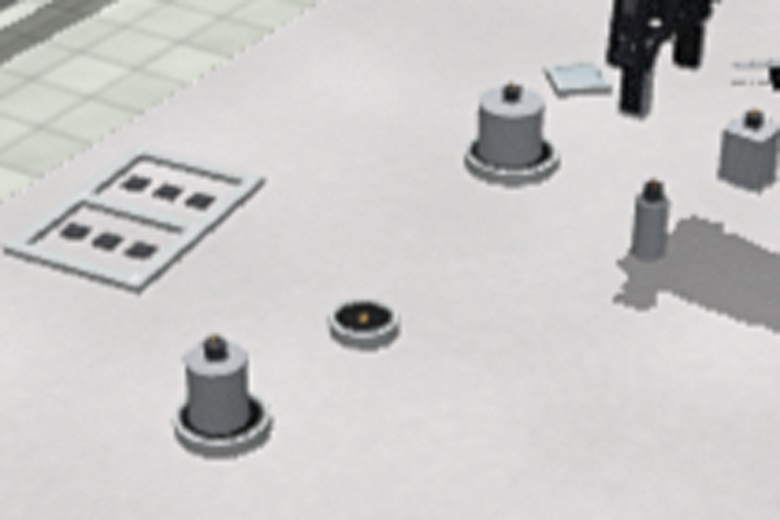

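The medium housing is upright inside its dish, crop (218,390), with dark floor showing on both sides. Now the small one.

```bash
python3 -m pendant '[{"tx":-0.5,"ty":5.5,"tz":0,"ax":0,"ay":0,"az":0},{"tx":0,"ty":0,"tz":20,"ax":0,"ay":0,"az":0},{"tx":0,"ty":0,"tz":20,"ax":0,"ay":0,"az":0},{"tx":0,"ty":0,"tz":20,"ax":0,"ay":0,"az":0},{"tx":0,"ty":0,"tz":20,"ax":0,"ay":0,"az":0},{"tx":0,"ty":0,"tz":20,"ax":0,"ay":0,"az":0},{"tx":0,"ty":0,"tz":15.5,"ax":0,"ay":0,"az":0},{"tx":0,"ty":0,"tz":0,"ax":0,"ay":0,"az":0}]'
```

```text
time: 21.78
eef_pos: [476.0, -160.1, 11.9]
tool_rot: [-0.0, 1.0, 0.0, -0.001]
wrist_force: [0.3, -0.1, 1.5]
opening: 84.8
```

```bash
python3 -m pendant '[{"tx":0,"ty":0,"tz":0,"ax":0,"ay":0,"az":0},{"tx":0,"ty":0,"tz":0,"ax":0,"ay":0,"az":0},{"tx":0,"ty":0,"tz":0,"ax":0,"ay":0,"az":0},{"tx":0,"ty":0,"tz":0,"ax":0,"ay":0,"az":0},{"tx":0,"ty":0,"tz":0,"ax":0,"ay":0,"az":0},{"tx":0,"ty":0,"tz":0,"ax":0,"ay":0,"az":0},{"tx":0,"ty":0,"tz":0,"ax":0,"ay":0,"az":0},{"tx":0,"ty":0,"tz":0,"ax":0,"ay":0,"az":0}]' 17
python3 -m pendant '[{"tx":0,"ty":0,"tz":0,"ax":0,"ay":0,"az":0},{"tx":0,"ty":0,"tz":0,"ax":0,"ay":0,"az":0}]'
```

```text
time: 22.78
eef_pos: [476.7, -160.7, 13.5]
tool_rot: [0.0, 1.0, -0.0, 0.001]
wrist_force: [-1.2, -0.2, 6.8]
opening: 24.9
time: 23.02
eef_pos: [476.8, -160.7, 13.5]
tool_rot: [0.0, 1.0, -0.0, 0.001]
wrist_force: [-1.2, 0.4, 6.3]
opening: 24.7
```

```bash
python3 -m pendant '[{"tx":0,"ty":0,"tz":-8,"ax":0,"ay":0,"az":0},{"tx":0,"ty":0,"tz":-15,"ax":0,"ay":0,"az":0},{"tx":0,"ty":0,"tz":-25,"ax":0,"ay":0,"az":0},{"tx":0,"ty":0,"tz":-30,"ax":0,"ay":0,"az":0},{"tx":0,"ty":0,"tz":-25,"ax":0,"ay":0,"az":0},{"tx":0,"ty":0,"tz":0,"ax":0,"ay":0,"az":0},{"tx":0,"ty":0,"tz":0,"ax":0,"ay":0,"az":0}]'
python3 - <<'E'
from h import *
f=vision.grab_frame("side");c=f["color"][90:230,290:430]
cv2.imwrite("pics/g9.png",cv2.convertScaleAbs(cv2.resize(c,(480,480),interpolation=cv2.INTER_CUBIC),alpha=1.4))
E
```

```text
time: 23.9
eef_pos: [476.1, -160.5, 115.8]
tool_rot: [-0.0, 1.0, -0.0, -0.0]
wrist_force: [0.5, -1.0, -0.6]
opening: 24.8
```

View pics/g9.png

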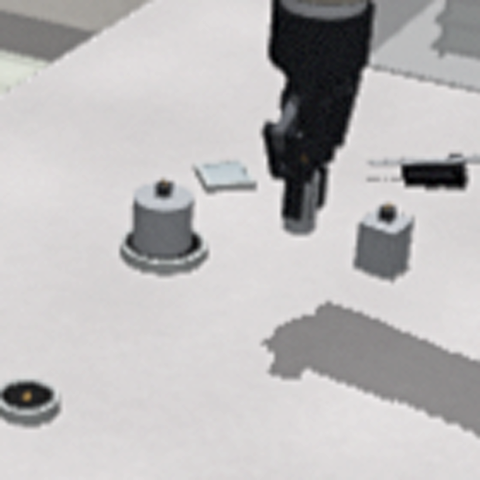

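The small housing is held upright at crop (300,210), and the large one still stands in its dish at (163,225). Carrying to the small dish.

```bash
python3 -m pendant '[{"tx":14,"ty":-20,"tz":0,"ax":0,"ay":0,"az":0},{"tx":20,"ty":-32,"tz":0,"ax":0,"ay":0,"az":0},{"tx":22,"ty":-34,"tz":0,"ax":0,"ay":0,"az":0},{"tx":22,"ty":-34,"tz":0,"ax":0,"ay":0,"az":0},{"tx":22,"ty":-34,"tz":0,"ax":0,"ay":0,"az":0},{"tx":17,"ty":-26,"tz":0,"ax":0,"ay":0,"az":0},{"tx":13,"ty":-19.5,"tz":0,"ax":0,"ay":0,"az":0},{"tx":0,"ty":0,"tz":0,"ax":0,"ay":0,"az":0}]'
python3 -m pendant '[{"tx":0,"ty":0,"tz":20,"ax":0,"ay":0,"az":0},{"tx":0,"ty":0,"tz":20,"ax":0,"ay":0,"az":0},{"tx":0,"ty":0,"tz":15,"ax":0,"ay":0,"az":0},{"tx":0,"ty":0,"tz":0,"ax":0,"ay":0,"az":0},{"tx":0,"ty":0,"tz":0,"ax":0,"ay":0,"az":0}]'
python3 - <<'E'
from h import *
f=vision.grab_frame("side");c=f["color"][120:260,200:410]
cv2.imwrite("pics/g10.png",cv2.convertScaleAbs(cv2.resize(c,(780,520),interpolation=cv2.INTER_CUBIC),alpha=1.4))
for p in [(606.4,39,58),(606.4,39,50),(606.4,39,10)]:
    u,v=proj(f,p); print(p,u,v,(u-200)*780/210,(v-120)*520/140)
print(darkc(f,298,206,9,75))
E
```

```text
time: 24.95
eef_pos: [606.8, 40.9, 114.9]
tool_rot: [-0.0, 1.0, 0.001, -0.0]
wrist_force: [-0.4, -0.4, -0.5]
opening: 24.4
time: 25.58
eef_pos: [606.7, 38.6, 61.3]
tool_rot: [0.0, 1.0, -0.0, 0.0]
wrist_force: [0.5, 0.2, -0.3]
opening: 24.9
(606.4, 39, 58) 297.2750603267602 189.92922821963566 361.3073669279664 259.7371333872182
(606.4, 39, 50) 297.2859766854864 192.5459181349114 361.34791340323517 269.45626735824237
(606.4, 39, 10) 297.3394431171716 205.36201149588427 361.5465030066373 317.05889984185586
(np.float64(297.3969400764981), np.float64(204.9927751806205), np.int32(105))
```

View pics/g10.png

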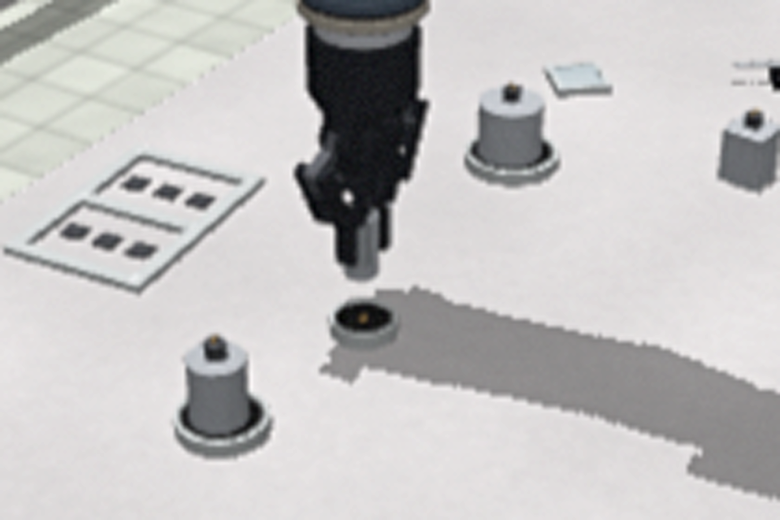

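The housing bottom at crop column 361 lines up with the dish centre at 363. Lowering.

```bash
python3 -m pendant '[{"tx":0,"ty":0,"tz":14,"ax":0,"ay":0,"az":0},{"tx":0,"ty":0,"tz":12,"ax":0,"ay":0,"az":0},{"tx":0,"ty":0,"tz":6,"ax":0,"ay":0,"az":0},{"tx":0,"ty":0,"tz":3,"ax":0,"ay":0,"az":0},{"tx":0,"ty":0,"tz":1,"ax":0,"ay":0,"az":0},{"tx":0,"ty":0,"tz":0,"ax":0,"ay":0,"az":0},{"tx":0,"ty":0,"tz":0,"ax":0,"ay":0,"az":0}]'
```

```text
time: 26.5
eef_pos: [606.6, 39.0, 25.1]
tool_rot: [-0.0, 1.0, -0.0, 0.0]
wrist_force: [0.6, -0.0, -0.6]
opening: 24.4
```

```bash
python3 -m pendant '[{"tx":0,"ty":0,"tz":1,"ax":0,"ay":0,"az":0},{"tx":0,"ty":0,"tz":0.5,"ax":0,"ay":0,"az":0},{"tx":0,"ty":0,"tz":0,"ax":0,"ay":0,"az":0},{"tx":0,"ty":0,"tz":0,"ax":0,"ay":0,"az":0}]'
```

```text
time: 27.0
eef_pos: [606.5, 39.0, 23.6]
tool_rot: [-0.0, 1.0, -0.0, 0.0]
wrist_force: [-0.0, -0.4, 4.2]
opening: 24.4
```

Contact force is 4.2 N. Releasing and backing off.

```bash
python3 -m pendant '[{"tx":0,"ty":0,"tz":0,"ax":0,"ay":0,"az":0},{"tx":0,"ty":0,"tz":0,"ax":0,"ay":0,"az":0},{"tx":0,"ty":0,"tz":0,"ax":0,"ay":0,"az":0},{"tx":0,"ty":0,"tz":0,"ax":0,"ay":0,"az":0},{"tx":0,"ty":0,"tz":0,"ax":0,"ay":0,"az":0},{"tx":0,"ty":0,"tz":0,"ax":0,"ay":0,"az":0},{"tx":0,"ty":0,"tz":0,"ax":0,"ay":0,"az":0},{"tx":0,"ty":0,"tz":0,"ax":0,"ay":0,"az":0}]' 85
python3 -m pendant '[{"tx":0,"ty":0,"tz":-15,"ax":0,"ay":0,"az":0},{"tx":0,"ty":0,"tz":-30,"ax":0,"ay":0,"az":0},{"tx":0,"ty":0,"tz":-40,"ax":0,"ay":0,"az":0},{"tx":0,"ty":0,"tz":-40,"ax":0,"ay":0,"az":0},{"tx":0,"ty":0,"tz":-30,"ax":0,"ay":0,"az":0},{"tx":-20,"ty":30,"tz":0,"ax":0,"ay":0,"az":0},{"tx":-30,"ty":40,"tz":0,"ax":0,"ay":0,"az":0},{"tx":-30,"ty":40,"tz":0,"ax":0,"ay":0,"az":0}]'
python3 -m pendant '[{"tx":-20,"ty":45,"tz":0,"ax":0,"ay":0,"az":0},{"tx":0,"ty":45,"tz":0,"ax":0,"ay":0,"az":0},{"tx":0,"ty":45,"tz":0,"ax":0,"ay":0,"az":0},{"tx":0,"ty":45,"tz":0,"ax":0,"ay":0,"az":0},{"tx":0,"ty":45,"tz":0,"ax":0,"ay":0,"az":0},{"tx":0,"ty":45,"tz":0,"ax":0,"ay":0,"az":0},{"tx":0,"ty":0,"tz":0,"ax":0,"ay":0,"az":0},{"tx":0,"ty":0,"tz":0,"ax":0,"ay":0,"az":0}]'
python3 - <<'E'
from h import *
f=vision.grab_frame("side");c=f["color"][120:310,180:420]
cv2.imwrite("pics/g11.png",cv2.convertScaleAbs(cv2.resize(c,(750,594),interpolation=cv2.INTER_CUBIC),alpha=1.4))
t=vision.grab_frame("top");cv2.imwrite("pics/t11.png",cv2.convertScaleAbs(cv2.resize(t["color"][160:260,170:470],(780,260),interpolation=cv2.INTER_CUBIC),alpha=1.7))
for nm,p,q in (("L",(633.5,-232),(338,144.5)),("M",(624,184.8),(257.5,213.5)),("S",(606.4,39),(297,188))):
    a=proj(t,(*p,68)); a=darkc(t,*a,3,80); b=darkc(f,*q,4,75)
    print(nm,np.array(a),plane(t,a[0],a[1],68),np.array(b),plane(f,b[0],b[1],66))
E
```

```text
time: 28.0
eef_pos: [606.5, 39.0, 23.3]
tool_rot: [-0.0, 1.0, -0.0, -0.0]
wrist_force: [-0.3, 0.3, 0.0]
opening: 85.1
time: 29.0
eef_pos: [525.6, -72.1, 179.4]
tool_rot: [0.0, 1.0, 0.0, 0.001]
wrist_force: [0.5, -1.1, -0.0]
opening: 85.0
time: 30.0
eef_pos: [506.4, -340.4, 178.9]
tool_rot: [-0.0, 1.0, -0.0, 0.0]
wrist_force: [0.3, 0.2, -0.2]
opening: 84.9
L [401.47 176.44  17.  ] [ 633.27 -229.53   68.  ] [337.26 144.94  17.  ] [ 632.92 -226.9    66.  ]
M [257.63 178.44  18.  ] [623.93 184.84  68.  ] [257.5  214.15  33.  ] [621.93 189.7   66.  ]
S [307.92 184.77  13.  ] [606.61  39.68  68.  ] [296.77 188.45  24.  ] [604.48  44.42  66.  ]
```

View pics/g11.png

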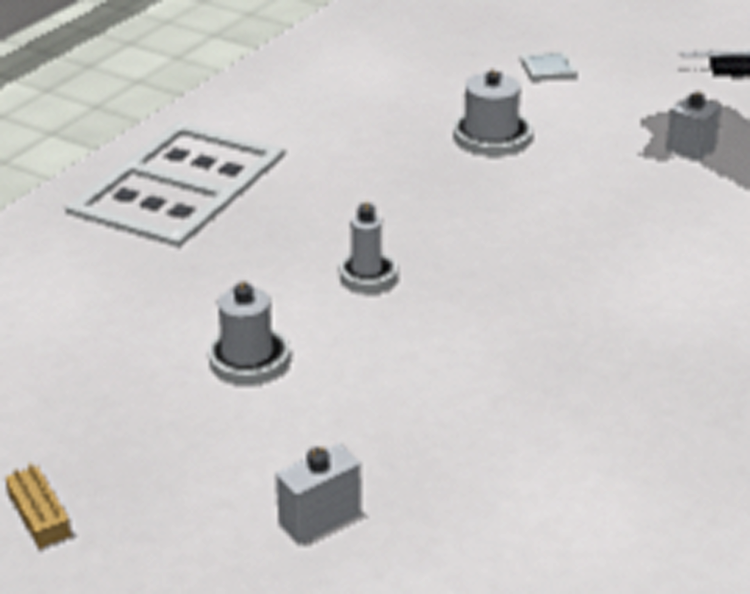

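View pics/t11.png

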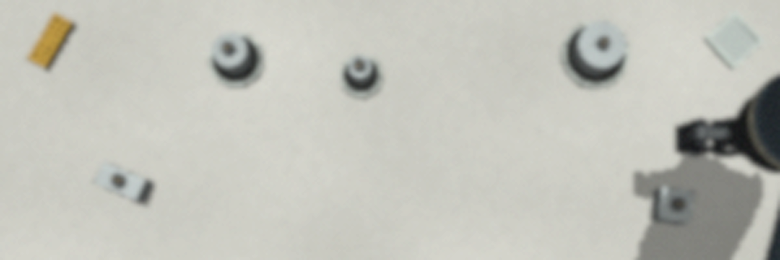

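All three stand upright inside their dishes: crop (493,115), (367,245) and (247,330) in the side view. The top-view stub positions are within about 1.5 mm of the dish centres. The bystanders are where they started, and the arm is clear.

```bash
python3 -c "
from cell import order,readout
import numpy as np
print(abs(readout.state()['qd']).max()); print(order.hand_in())"
```

```text
0.005887482996800536
the job is handed in; nothing more can be done
None
```

The three round housings are each set down in the dish for their size: large first, then medium, then small. I let go of each one before taking the next. I handed the job in at about 30 s of the 80 s allowed.

- **Placing:** in the final pictures all three stand upright inside their rims. From the top view, their stubs are within about 1.5 mm of the dish centres I measured, against about 8 mm of clearance.
- **Bystanders:** the square and oblong housings, the pin block and the quartz window look unmoved. I compared them by eye in the pictures and did not measure them again.
- **Forces:** contact at set-down read about 4–5.5 N. The highest reading I saw was 11.5 N, while gripping the large housing.
- **Disagreements:** the side camera put the stubs 3–5 mm away from the top view's positions, still inside the clearance. I put this down to its calibration and to stub height, because it had differed by similar amounts before anything was moved.
- **Correction:** on the approach to the medium housing the move stopped 9 mm short. I corrected that before going down to grip it.

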